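Cycle three drawer tiers and reject the one that binds

ROBOT

A 7-joint arm with a two-finger parallel gripper is mounted at the origin on the work surface. World frame = base frame: x ahead of the robot, y to its left, z up, the work surface at z = 0. Lengths are in m, angles in rad, forces in N, time in s.
With the tool pointing down it reaches from about 0.4 to 0.875 m from the base axis. Payload 19.3 kg.
Tool frame: the origin (TCP) lies midway between the tips of the shut fingers; the grasp point (between the pads) lies 19 mm behind it; z points along the fingers, y is the line along which they close (so a half turn about z gives the same grasp; the last joint's range is limited). The gripper opens to 85 mm and grips with 20 to 120 N. Pads are 22 mm wide; open, the fingers measure 114 mm over their backs; the gripper's body (76 mm by 85 mm) begins 54 mm behind the grasp point. The pads swing forward as they close: fully open they stand 13 mm farther back than shut.
Start: joints at [1.088, 0.521, -0.036, 1.599, 0.021, 1.021, -0.113], TCP at [0.251, -0.573, 0.231] pointing down, gripper open.
Joint ranges: [-2.91, 2.91], [-0.3, 2.13], [-1.5, 1.42], [0.17, 2.43], [-1.26, 4.41], [0.16, 1.93], [-2.52, 2.52]. Speed limits (rad/s): [1.89, 1.89, 2.39, 2.39, 3.01, 3.01, 3.01].

INTERFACE

Orientations are given as [roll, pitch, yaw] about the fixed x, y, z axes, in that order (R = Rz(yaw) Ry(pitch) Rx(roll)).
In Python, from workcell import * gives the robot as it stands.
- The arm moves only by the shell command python3 -m creep 'ROWS' [FORCE]. ROWS is JSON, a list that holds one entry, the list of rows, each a list of 7 numbers: the closure, from -1 (fully open) to 1 (shut), then the shift along the tool's x, y, z in m, then the turn, a rotation vector about the tool's x, y, z in degrees. A call has 1 to 10 rows; each row shifts and turns the commanded pose from where the row before left it, along the tool's axes as they then stand; what a row does not reach is not made up. A row lasts 1/10 s, in which the tool goes at most 50 mm and 8.59 degrees, less where a joint would pass 70% of its speed; a pose out of reach is approached as far as the arm can. A call is refused whole if a number of a shift passes 0.05 or a number of a turn 8.59, either way. A call with a gripper value outside its range is refused whole. The fingers move at their own pace and stop on an object; FORCE is the grip in N (left out, the last holds). Time passes only in rows, so rows that do not move let the fingers close. It gives the time, the measured TCP pose, the force, the opening and the grip force at its end, in the units of the state.
- observe(): the state, without advancing time (a new reading comes with each control period).
- grab_frame(name): name is "scene" or "top" or "wrist"; returns a dict with "image" (384x512x3 uint8, red, green, blue), "range_z" (384x512 float32, m along the optical axis (not along the pixel's ray), 0 where there is no reading), "fx", "fy", "cx", "cy" (pixels), "R" (3x3) and "t" (3): a world point X has camera coordinates R X + t; the wrist camera has in their place "T_tool_cam" (4x4, takes a point from camera to tool coordinates, whose origin is the TCP and whose axes are the flange's). Camera axes: x right, y down, z forward; pixel columns grow to the right and rows downward; lengths in m; the calibration is good to about 2 mm. The wrist camera is an equidistant fisheye: a pixel r from the principal point sees the ray r / f radians off the axis. A picture is of the moment at which its call begins: read the wrist's pose just before it.
- job_done(): hands the job in; it is judged then, once.
Trained networks look in a picture, given as the dict that the camera call returned (one of the last four; its "shot" number tells which), for a name from the list of things; names that differ only in an ending like _2 or _b are one class to them, and where a whole thing is asked for, a point or a joint stands for the part that bears it (a point fixed in the world has none). Each returns a list of dicts, best first, with "confidence" (0 to 1); they miss things now and then, are a little off and sometimes report something else, mostly with a low value. They report only what shows in the picture. A call takes as long as a camera call. They do not tell look-alikes from the thing itself.
- find_in(picture, thing): "extent" ([centre column, centre row, width, height] in pixels, round what is visible of it).
- outline_of(picture, thing): "region" (384x512 bool, what is visible of it) and "extent" ([centre column, centre row, width, height] in pixels, round what is visible of it).
- tip_of(picture, thing): "position" ([column, row] in pixels: a listed point, or the origin of a listed thing).
The state is a dict: "clock": time; "qpos": joint angles; "qd": joint speeds; "joint_efforts": joint torques, N m; "position": TCP position; "tool_rot": TCP orientation; "force": force on the tool from outside, world axes, zero at the start; "moment": the same for the moment, N m; "grip_width": finger opening in m; "finger_force": force on a finger pad.
Only numpy, scipy, OpenCV 4.12 (cv2) and the standard library are available. Lean on these libraries where they do the work, as an engineer would, in place of code of your own. Each camera call takes 0.05 s, during which the arm holds its last target. There are 200 camera calls.

TASK

One of the three small drawer tiers in the test rack binds: pull all three drawers out as far as each will go and leave them out together so that their travel can be compared, then push all three fully home. Take the tier whose drawer stops short, lay it flat and right way up in the orange reject tray with its drawer shut, and leave the two good tiers sitting in the rack. Don't knock or shift the bottles, the mug shard or the flattened aluminium tray.

Things in the scene. Friction and masses are not known exactly. Their poses are not given: they have to be found in the camera images.
- rack: Fixed grey rack, on either side of the bench; plate 172 (x) x 248 (y) x 4 mm, origin at the centre of its underside on the bench. Holds three tiers lying along its x, at y = -84, 0, +84 mm; drawers open to its +x. Blue end ledges (tops 12 mm above bench, 1.5 mm play) and side ribs (tops 8 mm above bench, 28 to 32 mm from tier centre line) locate each tier, which lifts straight up.
- reject: Fixed shallow orange reject tray, outside 210 (x) x 150 (y) x 30 mm high, walls and floor 5 mm thick, open at the top; origin at the centre of its underside.
- tier_a: Loose drawer tier, one of three alike, in any order in the rack: clear housing 140 (x) x 52 (y) x 36 mm high, heavy dark steel foot plate, blue drawer inside; 0.77 to 0.9 kg in all. Origin at the centre of its underside (4 mm above the bench in the rack, 5 mm on the reject tray floor); z up, drawer opens along its +x. Can be gripped across its 52 mm width.
- tier_a_drawer (a joint): Slide of this drawer in m: 0 = fully home, grows as it comes out along the tier's +x. Starts slightly open and stays where it is left (friction about 1.5 N). A free drawer comes out 0.070 to its end stop; a binding one stops dead at 0.030. Exactly one of the three binds. Pushing over about 10 N against a stop tips the tier.
- tier_a_tab (a point): Middle of the top edge of the upright yellow pull tab on this drawer's front; the tab is 10 mm thick (x), 30 mm wide (y) and its top 22 mm stand above the housing's top, so it can be pushed from either side or pinched from above. Lies 75 mm + the drawer's opening ahead (+x) of the tier's origin and 62 mm above it.
- tier_b: Loose drawer tier, one of three alike, in any order in the rack: clear housing 140 (x) x 52 (y) x 36 mm high, heavy dark steel foot plate, blue drawer inside; 0.77 to 0.9 kg in all. Origin at the centre of its underside (4 mm above the bench in the rack, 5 mm on the reject tray floor); z up, drawer opens along its +x. Can be gripped across its 52 mm width.
- tier_b_drawer (a joint): Slide of this drawer in m: 0 = fully home, grows as it comes out along the tier's +x. Starts slightly open and stays where it is left (friction about 1.5 N). A free drawer comes out 0.070 to its end stop; a binding one stops dead at 0.030. Exactly one of the three binds. Pushing over about 10 N against a stop tips the tier.
- tier_b_tab (a point): Middle of the top edge of the upright yellow pull tab on this drawer's front; the tab is 10 mm thick (x), 30 mm wide (y) and its top 22 mm stand above the housing's top, so it can be pushed from either side or pinched from above. Lies 75 mm + the drawer's opening ahead (+x) of the tier's origin and 62 mm above it.
- tier_c: Loose drawer tier, one of three alike, in any order in the rack: clear housing 140 (x) x 52 (y) x 36 mm high, heavy dark steel foot plate, blue drawer inside; 0.77 to 0.9 kg in all. Origin at the centre of its underside (4 mm above the bench in the rack, 5 mm on the reject tray floor); z up, drawer opens along its +x. Can be gripped across its 52 mm width.
- tier_c_drawer (a joint): Slide of this drawer in m: 0 = fully home, grows as it comes out along the tier's +x. Starts slightly open and stays where it is left (friction about 1.5 N). A free drawer comes out 0.070 to its end stop; a binding one stops dead at 0.030. Exactly one of the three binds. Pushing over about 10 N against a stop tips the tier.
- tier_c_tab (a point): Middle of the top edge of the upright yellow pull tab on this drawer's front; the tab is 10 mm thick (x), 30 mm wide (y) and its top 22 mm stand above the housing's top, so it can be pushed from either side or pinched from above. Lies 75 mm + the drawer's opening ahead (+x) of the tier's origin and 62 mm above it.
- beer_bottle: Empty amber glass bottle standing between the rack's side and the reject tray's side of the bench, 60 mm diameter, 225 mm tall; origin at the centre of its underside. Bystander.
- detergent: White detergent bottle with closed blue cap standing beyond the rack's drawer side, 72 mm diameter, 210 mm tall; origin at the centre of its underside. Bystander.
- shard: White curved ceramic mug shard with its handle on top, lying hollow side down beyond the reject tray, about 95 x 80 x 49 mm; origin at the middle of its underside. Bystander.
- foil_tray: Flattened aluminium tray lying on the bench, 80 (x) x 110 (y) x 9 mm; origin at the centre of its underside. Bystander.
Things that resemble listed ones, but are neither listed nor needed, are in the scene too. What is shaped like the tier_c but purple is not meant. What is shaped like the tier_a but red is not meant.

How it is judged:
By the outcome, as a careful person would: the job done as asked, in the order asked, and still so for the second after the job is handed in, with the robot touching nothing.
It also fails if it takes over 72 s, if anything falls off the work surface, if the arm or the gripper's body presses on something with over 40 N, if the wrist force passes 120 N, or if a joint passes its speed limit or range.

## Working session

There is one attempt and no reset: what is moved stays moved. The work goes in short steps, Python scripts to look and compute and a shell command to move; the robot and the scene stay as the last step left them, time stands still between calls to the robot, and variables do not carry over. Pictures are saved under pics/ and viewed, at most 10 in all, crops included, and the job is handed in when it is done.

```bash
mkdir -p pics; ls; cat > h.py <<'E'
from workcell import *
import numpy as np, cv2
def world(p,u,v,z=None):
    d=p["range_z"][int(round(v)),int(round(u))] if z is None else z
    c=np.array([(u-p["cx"])/p["fx"]*d,(v-p["cy"])/p["fy"]*d,d]); return p["R"].T@(c-p["t"])
def cloud(p):
    d=p["range_z"]; v,u=np.mgrid[:d.shape[0],:d.shape[1]]
    c=np.stack([(u-p["cx"])/p["fx"]*d,(v-p["cy"])/p["fy"]*d,d],-1); return (c-p["t"])@p["R"]
def save(n,im): cv2.imwrite(f"pics/{n}.png",im[:,:,::-1])
E
python3 - <<'E'
from h import *
s=observe(); print(s["position"],s["tool_rot"],s["clock"])
a=grab_frame("top"); b=grab_frame("scene")
save("top0",a["image"]); save("scene0",b["image"])
for n in ["rack","reject","tier_a","tier_a_tab","beer_bottle","detergent","shard","foil_tray"]:
    for q in (tip_of(a,n) if n!="x" else []):
        u,v=q["position"]
        try: print(n,round(q["confidence"],2),np.round([u,v]),world(a,u,v).round(3))
        except Exception as e: print(n,q,e)
np.savez("top0.npz",im=a["image"],W=cloud(a))
E
```

```text
pics
[ 0.25053955 -0.57220191  0.23072439] [-3.14042616e+00  7.11160045e-05  4.12719652e-01] 0.0
rack 0.81 [313. 228.] [ 0.458 -0.231  0.038]
reject 0.87 [168. 225.] [0.473 0.238 0.01 ]
tier_a 0.94 [286. 236.] [ 0.433 -0.146  0.039]
tier_a 0.93 [387. 226.] [ 0.463 -0.467  0.036]
tier_a 0.69 [312. 228.] [ 0.461 -0.229  0.043]
tier_a 0.68 [335. 227.] [ 0.461 -0.302  0.041]
tier_a 0.61 [236. 253.] [0.381 0.015 0.035]
tier_a_tab 0.63 [402. 244.] [ 0.406 -0.515  0.037]
tier_a_tab 0.61 [338. 200.] [ 0.548 -0.309  0.063]
beer_bottle 0.69 [168. 227.] [0.467 0.241 0.002]
beer_bottle 0.58 [244. 180.] [ 0.6   -0.018  0.15 ]
beer_bottle 0.24 [169. 172.] [0.643 0.231 0.048]
detergent 0.82 [309. 144.] [ 0.706 -0.212  0.151]
shard 0.77 [174. 170.] [0.652 0.219 0.033]
foil_tray 0.9 [237. 134.] [0.778 0.014 0.007]
```

```bash
python3 - <<'E'
import cv2
a=cv2.imread("pics/top0.png");b=cv2.imread("pics/scene0.png")
cv2.imwrite("pics/t0.png",cv2.resize(a[90:300,110:430],None,fx=2.5,fy=2.5,interpolation=cv2.INTER_CUBIC))
E
```

```text
(no output)
```

View pics/t0.png

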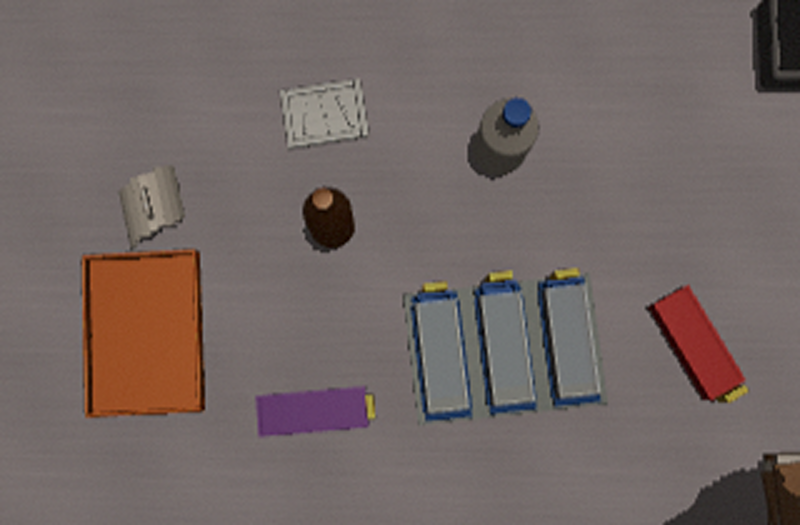

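View pics/scene0.png

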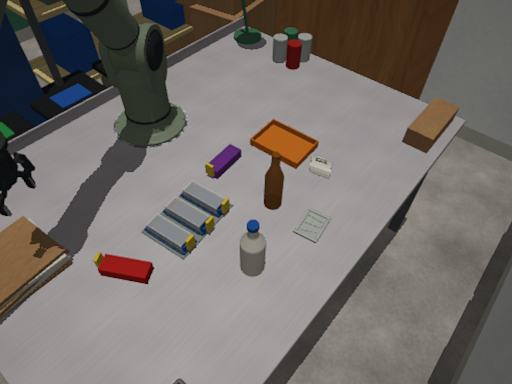

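The top view shows the three clear tiers at crop (440,355), (507,347) and (572,340). The rack is yawed a few degrees. The red and purple tiers are decoys, and the detergent bottle stands just beyond the drawers. Next I fit the poses.

```bash
cat >> h.py <<'E'
def yellow(im):
    h=cv2.cvtColor(im,cv2.COLOR_RGB2HSV); return cv2.inRange(h,(20,110,70),(35,255,255))
def blobs(m,amin=8):
    n,l,s,c=cv2.connectedComponentsWithStats(m.astype(np.uint8)); return [(l==i) for i in range(1,n) if s[i,4]>=amin]
E
python3 - <<'E'
from h import *
z=np.load("top0.npz"); im,W=z["im"],z["W"]
print("yellow")
for b in blobs(yellow(im)): 
    P=W[b]; print(b.sum(),np.median(P,0).round(3),P[:,2].max().round(3))
def rect(P): r=cv2.minAreaRect((P[:,:2]*1000).astype(np.float32)); print(len(P),np.round(r[0],1),np.round(r[1],1),round(r[2],1),"z",np.percentile(P[:,2],[5,50,95]).round(3))
box=lambda x0,x1,y0,y1,z0,z1:(W[...,0]>x0)&(W[...,0]<x1)&(W[...,1]>y0)&(W[...,1]<y1)&(W[...,2]>z0)&(W[...,2]<z1)
print("tier tops")
for b in blobs(box(.33,.6,-.38,-.08,.03,.05),100): rect(W[b])
print("whole rack"); rect(W[box(.33,.6,-.40,-.06,.003,.03)])
print("reject"); rect(W[box(.3,.62,.12,.36,.018,.04)])
print("shard"); rect(W[box(.58,.75,.12,.33,.015,.07)])
print("beer"); rect(W[box(.5,.7,-.1,.08,.03,.12)]); rect(W[box(.5,.7,-.1,.08,.18,.3)])
print("det"); rect(W[box(.6,.85,-.32,-.12,.05,.14)]);rect(W[box(.6,.85,-.32,-.12,.18,.3)])
print("purple"); rect(W[box(.3,.5,-.06,.12,.02,.06)])
E
```

```text
yellow
34 [ 0.549 -0.304  0.066] 0.074
31 [ 0.547 -0.221  0.066] 0.073
33 [ 0.534 -0.136  0.066] 1.463
30 [ 0.398 -0.514  0.062] 0.069
29 [ 0.385 -0.056  0.062] 1.463
tier tops
766 [ 472.3 -313.2] [150.5  53.2] 6.3 z [0.034 0.04  0.045]
761 [ 466.1 -229.5] [156.1  52.7] 5.9 z [0.034 0.04  0.045]
752 [ 455.  -146.2] [151.8  52.1] 6.2 z [0.035 0.041 0.046]
whole rack
2332 [ 465.5 -230.9] [337.6 268. ] 89.6 z [0.003 0.006 0.016]
reject
498 [498.  242.2] [243.3 151.2] 2.4 z [0.02  0.029 0.035]
shard
543 [641.  244.5] [121.8 145.9] 0.1 z [0.017 0.027 0.045]
beer
67 [604.4  -9.1] [23.  57.8] 13.8 z [0.035 0.079 0.117]
84 [620.3  -5.4] [24.  24.5] 71.8 z [0.191 0.225 0.23 ]
det
225 [ 723.  -228.3] [68.9 69.9] 29.7 z [0.059 0.125 0.139]
114 [ 724.  -229.1] [31.  31.1] 59.5 z [0.192 0.21  0.213]
purple
728 [379.7  15.1] [ 51.9 150.1] 4.7 z [0.032 0.037 0.042]
```

Rack yaw is about 6° and the detergent bottle is far enough away. I'll align the tool and go behind the right tier's tab.

```bash
python3 -m creep '[[[1,0,0,0,0,0,5.85],[1,0,0,0,0,0,5.85],[1,0,0,0,0,0,5.85],[1,0.04,-0.03,0,0,0,0],[1,0.04,-0.03,0,0,0,0],[1,0.04,-0.03,0,0,0,0],[1,0.04,-0.03,0,0,0,0],[1,0.04,-0.03,0,0,0,0],[1,0.04,-0.03,0,0,0,0],[1,0.04,-0.03,0,0,0,0]]]' 30
```

```text
clock: 1.5
position: [0.5081, -0.3323, 0.2315]
tool_rot: [3.141, -0.0, 0.106]
force: [1.3, -0.8, 0.4]
grip_width: -0.0002
finger_force: 0.0
```

```bash
python3 -m creep '[[[1,0.008,-0.013,0.0,0,0,0],[1,0,-0.013,0.04,0,0,0],[1,0,0,0.04,0,0,0],[1,0,0,0,0,0,0],[1,0,0,0,0,0,0]]]' 30
```

```text
clock: 2.0
position: [0.5119, -0.3078, 0.152]
tool_rot: [-3.141, 0.001, 0.106]
force: [0.6, -0.1, 1.3]
grip_width: 0.0
finger_force: 0.0
```

```bash
cat >> h.py <<'E'
from scipy.spatial.transform import Rotation as Ro
def wcloud(p,s):
    d=p["range_z"]; v,u=np.mgrid[:d.shape[0],:d.shape[1]]
    a=(u-p["cx"])/p["fx"]; b=(v-p["cy"])/p["fy"]; r=np.hypot(a,b)+1e-9
    t=np.tan(np.minimum(r,1.5)); c=np.stack([a/r*t*d,b/r*t*d,d],-1)
    T=p["T_tool_cam"]; c=c@T[:3,:3].T+T[:3,3]
    return c@Ro.from_euler("xyz",s["tool_rot"]).as_matrix().T+s["position"]
YAW=0.105; EX=np.array([np.cos(YAW),np.sin(YAW)]); EY=np.array([-EX[1],EX[0]])
def wrist(name=None):
    s=observe(); p=grab_frame("wrist"); 
    if name: save(name,p["image"])
    return s,p,wcloud(p,s)
E
python3 - <<'E'
from h import *
s,p,W=wrist("w1")
print(s["position"])
for b in blobs(yellow(p["image"]),20):
    P=W[b&(p["range_z"]>0)]; P=P[(P[:,2]>.055)&(P[:,2]<.075)]
    if len(P)>5: print(b.sum(),np.median(P,0).round(4),(P[:,:2]@EX).min().round(4),(P[:,:2]@EX).max().round(4),(P[:,:2]@EY).min().round(4),(P[:,:2]@EY).max().round(4))
E
```

```text
[ 0.51190604 -0.30775693  0.15201662]
628 [ 0.5485 -0.2251  0.0678] 0.5167 0.5266 -0.2945 -0.2648
649 [ 0.5512 -0.3069  0.0678] 0.5106 0.5203 -0.3774 -0.3485
552 [ 0.536  -0.1448  0.0677] 0.5126 0.5226 -0.2109 -0.1802
662 [ 0.3873 -0.0602  0.0628] 0.3628 0.3922 -0.1033 -0.092
415 [ 0.401  -0.5151  0.0626] 0.3374 0.3516 -0.5669 -0.5396
```

View pics/w1.png

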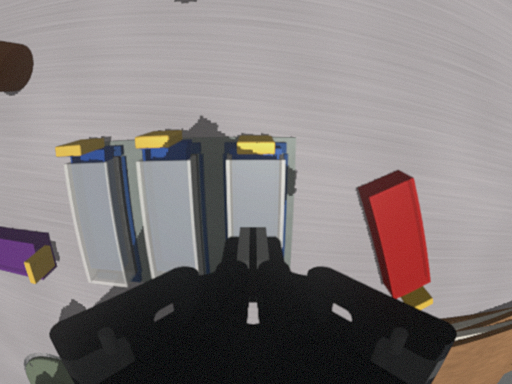

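The picture shows the tabs at px (85,147), (160,138) and (255,147), and the tool sits over the right tier as planned. Now I descend and push the right drawer out gently.

```bash
python3 -m creep '[[[1,0,0.003,0.04,0,0,0],[1,0,0,0.04,0,0,0],[1,0,0,0.017,0,0,0],[1,0.01,0,0,0,0,0],[1,0.008,0,0,0,0,0],[1,0.005,0,0,0,0,0],[1,0.005,0,0,0,0,0],[1,0.005,0,0,0,0,0],[1,0.005,0,0,0,0,0]]]'
```

```text
clock: 2.95
position: [0.5506, -0.3063, 0.0548]
tool_rot: [3.141, -0.0, 0.106]
force: [-1.9, -0.1, 0.5]
grip_width: 0.0002
finger_force: 0.8
```

```bash
for i in 1; do python3 -m creep '[[[1,0.003,0,0,0,0,0],[1,0.003,0,0,0,0,0],[1,0.0,0,0,0,0,0]]]'; done
```

```text
clock: 3.25
position: [0.5565, -0.3054, 0.0542]
tool_rot: [-3.142, -0.0, 0.107]
force: [-0.1, 0.8, 0.7]
grip_width: 0.0002
finger_force: 0.0
```

```bash
python3 -m creep '[[[1,0.003,0,0,0,0,0],[1,0.002,0,0,0,0,0]]]'
```

```text
clock: 3.45
position: [0.561, -0.305, 0.0542]
tool_rot: [-3.141, 0.0, 0.106]
force: [-1.6, -0.3, 0.3]
grip_width: 0.0003
finger_force: 0.8
```

```bash
python3 -m creep '[[[1,0.002,0,0,0,0,0],[1,0.0,0,0,0,0,0]]]'
```

```text
clock: 3.65
position: [0.5633, -0.3048, 0.0542]
tool_rot: [3.142, -0.0, 0.107]
force: [0.2, -0.6, 0.0]
grip_width: 0.0003
finger_force: 0.0
```

```bash
python3 -m creep '[[[1,0.002,0,0,0,0,0],[1,0.002,0,0,0,0,0],[1,0.002,0,0,0,0,0]]]'
```

```text
clock: 3.95
position: [0.5691, -0.3041, 0.0542]
tool_rot: [-3.141, 0.0, 0.106]
force: [-1.9, -0.1, -0.3]
grip_width: 0.0001
finger_force: 0.8
```

```bash
python3 -m creep '[[[1,0.003,0,0,0,0,0],[1,0.003,0,0,0,0,0],[1,0.003,0,0,0,0,0],[1,0.003,0,0,0,0,0],[1,0.003,0,0,0,0,0]]]'
```

```text
clock: 4.45
position: [0.5842, -0.3025, 0.0543]
tool_rot: [-3.142, 0.0, 0.106]
force: [-1.5, -0.2, -0.5]
grip_width: 0.0005
finger_force: 0.8
```

```bash
python3 -m creep '[[[1,0.003,0,0,0,0,0],[1,0.003,0,0,0,0,0]]]'
```

```text
clock: 4.65
position: [0.5901, -0.3019, 0.0543]
tool_rot: [-3.142, 0.0, 0.106]
force: [-2.1, 0.6, -1.1]
grip_width: -0.0002
finger_force: 0.8
```

```bash
python3 -m creep '[[[1,0.002,0,0,0,0,0],[1,0.0,0,0,0,0,0]]]'
```

```text
clock: 4.85
position: [0.5923, -0.3016, 0.0543]
tool_rot: [3.142, -0.0, 0.107]
force: [-0.3, -0.6, -0.0]
grip_width: -0.0002
finger_force: 0.0
```

```bash
python3 -m creep '[[[1,0.0015,0,0,0,0,0],[1,0.0015,0,0,0,0,0]]]'
```

```text
clock: 5.05
position: [0.5943, -0.3015, 0.0542]
tool_rot: [-3.141, 0.001, 0.106]
force: [-6.4, -0.7, 0.8]
grip_width: 0.0
finger_force: 3.1
```

```bash
python3 -m creep '[[[1,0.001,0,0,0,0,0],[1,0.001,0,0,0,0,0]]]'
```

```text
clock: 5.25
position: [0.5956, -0.3015, 0.0539]
tool_rot: [-3.141, 0.002, 0.106]
force: [-9.2, -0.1, -1.2]
grip_width: -0.0
finger_force: 4.7
```

```bash
python3 -m creep '[[[1,0.001,0,0,0,0,0]]]'
```

```text
clock: 5.35
position: [0.5959, -0.3014, 0.0537]
tool_rot: [-3.141, 0.004, 0.106]
force: [-12.0, -1.2, -1.3]
grip_width: -0.0
finger_force: 6.1
```

```bash
python3 -m creep '[[[1,0.001,0,0,0,0,0]]]'
```

```text
clock: 5.45
position: [0.5962, -0.3013, 0.0533]
tool_rot: [-3.14, 0.005, 0.106]
force: [-14.6, -1.1, -2.7]
grip_width: 0.0
finger_force: 7.3
```

Right drawer is out to its full 70 mm (end stop reached). I back off and go to the middle one, checking the force after each call from here on.

```bash
python3 -m creep '[[[1,-0.01,0,0,0,0,0],[1,-0.005,0,-0.03,0,0,0],[1,-0.024,-0.028,-0.02,0,0,0],[1,-0.024,-0.028,0,0,0,0],[1,-0.005,-0.027,0.02,0,0,0],[1,0,0,0.03,0,0,0],[1,0,0,0,0,0,0],[1,0.01,0,0,0,0,0],[1,0.006,0,0,0,0,0]]]'
```

```text
clock: 6.35
position: [0.5399, -0.2246, 0.0555]
tool_rot: [3.141, -0.002, 0.106]
force: [-1.8, -0.3, -0.1]
grip_width: 0.0002
finger_force: 0.8
```

```bash
python3 - <<'E'
from h import *
s,p,W=wrist("w2")
print(s["position"],s["position"][:2]@EX,s["position"][:2]@EY)
for b in blobs(yellow(p["image"]),20):
    P=W[b&(p["range_z"]>0)]; P=P[(P[:,2]>.055)&(P[:,2]<.085)]
    if len(P)>5: print(b.sum(),np.median(P,0).round(4),(P[:,:2]@EX).min().round(4),(P[:,:2]@EX).max().round(4),(P[:,:2]@EY).min().round(4),(P[:,:2]@EY).max().round(4))
E
```

```text
[ 0.53987354 -0.22463568  0.0555113 ] 0.5133567909741791 -0.27998113058541485
1457 [ 0.6119 -0.2961  0.0678] 0.5725 0.582 -0.3775 -0.3465
2476 [ 0.559  -0.2216  0.0676] 0.525 0.5355 -0.2934 -0.264
2170 [ 0.538  -0.1426  0.0672] 0.5127 0.5229 -0.2108 -0.1799
477 [ 0.389  -0.0602  0.0623] 0.3623 0.393 -0.1033 -0.0921
524 [ 0.3998 -0.5115  0.0612] 0.3334 0.3517 -0.5675 -0.5371
```

```bash
python3 -m creep '[[[1,0.002,0,0,0,0,0],[1,0.002,0,0,0,0,0]]]'
```

```text
clock: 6.6
position: [0.5426, -0.2239, 0.0548]
tool_rot: [3.141, -0.0, 0.106]
force: [-2.3, -0.7, 0.7]
grip_width: 0.0001
finger_force: 0.8
```

```bash
python3 -m creep '[[[1,0.0015,0,0,0,0,0],[1,0.0015,0,0,0,0,0]]]'
```

```text
clock: 6.8
position: [0.5452, -0.2234, 0.0544]
tool_rot: [3.142, 0.0, 0.106]
force: [-5.4, -0.9, 1.4]
grip_width: 0.0001
finger_force: 2.9
```

```bash
python3 -m creep '[[[1,0.0015,0,0,0,0,0],[1,0,0,0,0,0,0]]]'
```

```text
clock: 7.0
position: [0.5459, -0.2232, 0.0542]
tool_rot: [-3.141, 0.002, 0.106]
force: [-6.8, -0.6, 5.2]
grip_width: -0.0002
finger_force: 3.2
```

Middle stops dead at 30 mm, so it is the binding one. Now the left.

```bash
python3 -m creep '[[[1,-0.01,0,0,0,0,0],[1,-0.005,0,-0.03,0,0,0],[1,-0.008,-0.028,-0.02,0,0,0],[1,-0.008,-0.028,0,0,0,0],[1,0,-0.028,0.02,0,0,0],[1,0,0,0.03,0,0,0],[1,0.008,0,0,0,0,0],[1,0.006,0,0,0,0,0],[1,0.006,0,0,0,0,0],[1,0.006,0,0,0,0,0]]]'
```

```text
clock: 8.0
position: [0.5338, -0.1407, 0.0553]
tool_rot: [3.141, -0.001, 0.106]
force: [-1.1, -1.1, 0.1]
grip_width: 0.0
finger_force: 0.8
```

```bash
python3 -m creep '[[[1,0.002,0,0,0,0,0],[1,0.002,0,0,0,0,0],[1,0.002,0,0,0,0,0]]]'
```

```text
clock: 8.3
position: [0.5389, -0.1396, 0.0545]
tool_rot: [3.141, -0.0, 0.106]
force: [-0.8, -0.2, 1.1]
grip_width: -0.0
finger_force: 0.8
```

```bash
python3 -m creep '[[[1,0.002,0,0,0,0,0],[1,0.002,0,0,0,0,0]]]'
```

```text
clock: 8.5
position: [0.5429, -0.139, 0.0543]
tool_rot: [-3.142, 0.0, 0.106]
force: [-1.9, -0.5, 1.0]
grip_width: -0.0001
finger_force: 0.8
```

```bash
python3 -m creep '[[[1,0.004,0,0,0,0,0],[1,0.004,0,0,0,0,0],[1,0.004,0,0,0,0,0],[1,0.004,0,0,0,0,0],[1,0.004,0,0,0,0,0],[1,0.004,0,0,0,0,0],[1,0.004,0,0,0,0,0],[1,0.001,0,0,0,0,0]]]'
```

```text
clock: 9.3
position: [0.5721, -0.1358, 0.0542]
tool_rot: [-3.142, -0.0, 0.107]
force: [-3.4, -0.5, 1.4]
grip_width: 0.0005
finger_force: 0.8
```

```bash
python3 -m creep '[[[1,0.0015,0,0,0,0,0],[1,0.0015,0,0,0,0,0]]]'
```

```text
clock: 9.5
position: [0.5746, -0.1356, 0.0543]
tool_rot: [-3.141, 0.0, 0.106]
force: [-1.0, 0.1, 0.2]
grip_width: 0.0001
finger_force: 0.8
```

```bash
python3 -m creep '[[[1,0.0015,0,0,0,0,0],[1,0.0015,0,0,0,0,0]]]'
```

```text
clock: 9.7
position: [0.5768, -0.1353, 0.0541]
tool_rot: [-3.141, 0.002, 0.106]
force: [-6.8, -1.1, 1.9]
grip_width: 0.0001
finger_force: 3.3
```

```bash
python3 -m creep '[[[1,-0.01,0,0,0,0,0],[1,0,0,-0.03,0,0,0],[1,0,0.0,-0.05,0,0,0],[1,0.0,0,0,0,0,0]]]'; python3 - <<'E'
from h import *
s,p,W=wrist("w3")
print(s["position"],s["position"][:2]@EX,s["position"][:2]@EY)
for b in blobs(yellow(p["image"]),20):
    P=W[b&(p["range_z"]>0)]; P=P[(P[:,2]>.055)&(P[:,2]<.085)]
    if len(P)>5: print(b.sum(),np.median(P,0).round(4),(P[:,:2]@EX).min().round(4),(P[:,:2]@EX).max().round(4),(P[:,:2]@EY).min().round(4),(P[:,:2]@EY).max().round(4))
E
```

```text
clock: 10.1
position: [0.5699, -0.1371, 0.1398]
tool_rot: [3.139, -0.008, 0.106]
force: [1.2, 0.0, -0.4]
grip_width: 0.0002
finger_force: 0.0
[ 0.56994738 -0.13708263  0.13978708] 0.5524411866702473 -0.19606222938057377
778 [ 0.595  -0.1331  0.0677] 0.5717 0.5815 -0.2089 -0.1802
676 [ 0.6122 -0.2954  0.0675] 0.5719 0.5822 -0.376 -0.3465
955 [ 0.5643 -0.2185  0.0675] 0.531 0.5415 -0.2934 -0.2635
285 [ 0.3994 -0.5107  0.0618] 0.3328 0.3515 -0.5657 -0.5375
```

View pics/w3.png

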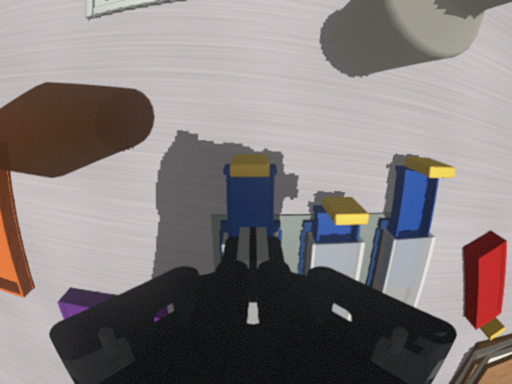

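The picture shows all three out: left (250,165) and right (430,167) at 70 mm, middle (343,210) at 30 mm. Next I push them home from the front, left first.

```bash
python3 -m creep '[[[1,0.03,0,0,0,0,0],[1,0.028,0,0.0,0,0,0],[1,0,0.0,0.045,0,0,0],[1,0,0,0.04,0,0,0],[1,0,0,0,0,0,0],[1,-0.01,0,0,0,0,0],[1,-0.006,0,0,0,0,0],[1,-0.006,0,0,0,0,0],[1,-0.006,0,0,0,0,0],[1,-0.006,0,0,0,0,0]]]'
```

```text
clock: 11.15
position: [0.5916, -0.134, 0.0504]
tool_rot: [3.141, -0.002, 0.106]
force: [1.6, -0.1, 2.3]
grip_width: -0.0002
finger_force: 0.8
```

```bash
python3 -m creep '[[[1,-0.006,0,0,0,0,0],[1,-0.006,0,0,0,0,0],[1,-0.006,0,0,0,0,0],[1,-0.006,0,0,0,0,0],[1,-0.006,0,0,0,0,0],[1,-0.006,0,0,0,0,0],[1,-0.006,0,0,0,0,0],[1,0,0,0,0,0,0]]]'
```

```text
clock: 11.95
position: [0.5487, -0.1385, 0.0492]
tool_rot: [-3.141, 0.001, 0.106]
force: [-0.5, 0.0, -0.1]
grip_width: 0.0004
finger_force: 0.0
```

```bash
python3 -m creep '[[[1,-0.003,0,-0.002,0,0,0],[1,-0.002,0,0,0,0,0],[1,-0.001,0,0,0,0,0]]]'
```

```text
clock: 12.25
position: [0.5438, -0.1389, 0.0514]
tool_rot: [3.142, -0.0, 0.107]
force: [1.7, 1.0, 1.1]
grip_width: -0.0
finger_force: 0.8
```

```bash
python3 -m creep '[[[1,-0.0015,0,0,0,0,0],[1,-0.001,0,0,0,0,0]]]'
```

```text
clock: 12.45
position: [0.5413, -0.1392, 0.0513]
tool_rot: [3.142, -0.0, 0.107]
force: [1.2, 1.1, 2.1]
grip_width: -0.0002
finger_force: 0.8
```

```bash
python3 -m creep '[[[1,-0.0015,0,0,0,0,0],[1,-0.001,0,0,0,0,0]]]'
```

```text
clock: 12.65
position: [0.5389, -0.1395, 0.0513]
tool_rot: [3.142, -0.0, 0.106]
force: [6.8, 1.2, 1.6]
grip_width: 0.0001
finger_force: 3.2
```

```bash
python3 -m creep '[[[1,-0.001,0,0,0,0,0],[1,0.013,0,0,0,0,0],[1,0.02,0,-0.03,0,0,0],[1,0.009,0.028,-0.02,0,0,0],[1,0,0.028,0,0,0,0],[1,0,0.028,0.02,0,0,0],[1,0,0,0.03,0,0,0],[1,-0.006,0,0,0,0,0],[1,-0.006,0,0,0,0,0],[1,-0.006,0,0,0,0,0]]]'
```

```text
clock: 13.65
position: [0.5706, -0.22, 0.0525]
tool_rot: [3.141, -0.001, 0.107]
force: [3.3, 0.9, -1.0]
grip_width: 0.0001
finger_force: 0.8
```

```bash
python3 -m creep '[[[1,-0.005,0,0,0,0,0],[1,-0.005,0,0,0,0,0],[1,-0.003,0,0,0,0,0],[1,0,0,0,0,0,0]]]'
```

```text
clock: 14.05
position: [0.5574, -0.2221, 0.0517]
tool_rot: [3.141, -0.0, 0.106]
force: [0.4, 0.6, 0.2]
grip_width: -0.0002
finger_force: 0.0
```

EX = 0.531; about 9 mm to go.

```bash
python3 -m creep '[[[1,-0.003,0,0,0,0,0],[1,-0.003,0,0,0,0,0],[1,-0.001,0,0,0,0,0]]]'
```

```text
clock: 14.35
position: [0.5505, -0.2227, 0.0513]
tool_rot: [3.142, 0.0, 0.106]
force: [1.4, -0.7, 1.4]
grip_width: -0.0002
finger_force: 0.8
```

```bash
python3 -m creep '[[[1,-0.0015,0,0,0,0,0],[1,-0.001,0,0,0,0,0]]]'
```

```text
clock: 14.55
position: [0.5481, -0.223, 0.0513]
tool_rot: [3.142, 0.0, 0.106]
force: [0.6, 0.5, 1.5]
grip_width: -0.0003
finger_force: 0.8
```

```bash
python3 -m creep '[[[1,-0.0015,0,0,0,0,0],[1,-0.001,0,0,0,0,0]]]'
```

```text
clock: 14.75
position: [0.5461, -0.2231, 0.0513]
tool_rot: [3.142, -0.001, 0.107]
force: [3.2, -0.3, -1.0]
grip_width: -0.0002
finger_force: 2.4
```

```bash
python3 -m creep '[[[1,-0.0015,0,0,0,0,0],[1,0.01,0,0,0,0,0],[1,0.01,0,-0.03,0,0,0],[1,0.015,0.03,-0.02,0,0,0],[1,0.015,0.03,0,0,0,0],[1,0.015,0.028,0,0,0,0],[1,0.017,0,0,0,0,0],[1,0,0,0,0,0,0]]]'
```

```text
clock: 15.55
position: [0.6365, -0.3018, 0.1005]
tool_rot: [-3.141, 0.0, 0.107]
force: [-0.8, 0.1, -0.1]
grip_width: -0.0001
finger_force: 0.0
```

```bash
python3 -m creep '[[[1,0,0,0.025,0,0,0],[1,0,0,0.022,0,0,0],[1,0,0,0,0,0,0],[1,-0.006,0,0,0,0,0],[1,-0.006,0,0,0,0,0],[1,-0.006,0,0,0,0,0],[1,-0.006,0,0,0,0,0],[1,-0.006,0,0,0,0,0],[1,-0.006,0,0,0,0,0],[1,-0.006,0,0,0,0,0]]]'
```

```text
clock: 16.55
position: [0.5929, -0.3068, 0.0545]
tool_rot: [3.141, -0.0, 0.106]
force: [2.3, -0.1, 1.1]
grip_width: -0.0003
finger_force: 0.8
```

```bash
python3 -m creep '[[[1,-0.006,0,0,0,0,0],[1,-0.006,0,0,0,0,0],[1,-0.006,0,0,0,0,0],[1,-0.006,0,0,0,0,0],[1,-0.004,0,-0.001,0,0,0],[1,0,0,0,0,0,0]]]'
```

```text
clock: 17.15
position: [0.5648, -0.3097, 0.0553]
tool_rot: [-3.141, 0.001, 0.106]
force: [0.6, 1.0, -0.4]
grip_width: -0.0003
finger_force: 0.0
```

EX = 0.529.

```bash
python3 -m creep '[[[1,-0.003,0,0,0,0,0],[1,-0.002,0,0,0,0,0]]]'
```

```text
clock: 17.35
position: [0.5606, -0.31, 0.0553]
tool_rot: [-3.142, -0.0, 0.107]
force: [1.5, 0.3, 0.8]
grip_width: -0.0001
finger_force: 0.8
```

```bash
python3 -m creep '[[[1,-0.0015,0,0,0,0,0],[1,-0.0015,0,0,0,0,0]]]'
```

```text
clock: 17.55
position: [0.5577, -0.3103, 0.0553]
tool_rot: [-3.142, -0.0, 0.107]
force: [5.2, 1.3, 1.6]
grip_width: 0.0002
finger_force: 3.7
```

```bash
python3 -m creep '[[[1,-0.0015,0,0,0,0,0],[1,0.01,0,0,0,0,0],[1,0,0,-0.03,0,0,0],[1,0,-0.02,-0.045,0,0,0],[-1,0,-0.03,-0.02,0,0,0],[-1,0,-0.03,0,0,0,0],[-1,-0.02,0,0,0,0,0],[-1,-0.02,0,0,0,0,0],[-1,0,0,0,0,0,0]]]'; python3 - <<'E'
from h import *
s,p,W=wrist("w4")
print(s["position"],s["position"][:2]@EX,s["position"][:2]@EY)
for b in blobs(yellow(p["image"]),20):
    P=W[b&(p["range_z"]>0)]; P=P[(P[:,2]>.055)&(P[:,2]<.085)]
    if len(P)>5: print(b.sum(),np.median(P,0).round(4),(P[:,:2]@EX).min().round(4),(P[:,:2]@EX).max().round(4),(P[:,:2]@EY).min().round(4),(P[:,:2]@EY).max().round(4))
z=np.load("top0.npz"); im,Wt=z["im"],z["W"]
h=cv2.cvtColor(im,cv2.COLOR_RGB2HSV); m=cv2.inRange(h,(5,150,80),(16,255,255))
b=max(blobs(m),key=lambda b:b.sum())
P=Wt[b]; R=P[P[:,2]<.045]; print(b.sum(),cv2.minAreaRect((R[:,:2]*1000).astype(np.float32)), np.percentile(R[:,2],[5,50,95]))
E
```

```text
clock: 18.45
position: [0.5161, -0.2346, 0.1505]
tool_rot: [3.142, 0.002, 0.105]
force: [0.4, -0.2, 0.9]
grip_width: 0.0724
finger_force: 0.0
[ 0.51605798 -0.23464224  0.15045033] 0.4886236333698173 -0.28743653853882634
736 [ 0.525  -0.1428  0.0677] 0.5014 0.5108 -0.2104 -0.18
780 [ 0.5423 -0.3064  0.0677] 0.5011 0.5108 -0.3773 -0.3472
769 [ 0.5324 -0.2245  0.0677] 0.5 0.5093 -0.2936 -0.2643
209 [ 0.399  -0.0534  0.0618] 0.3891 0.3924 -0.0975 -0.0928
359 [ 0.3999 -0.5129  0.0623] 0.3348 0.3515 -0.566 -0.5383
2845 ((479.7777404785156, 241.7086181640625), (209.7554168701172, 150.05250549316406), 2.5160913467407227) [0.00112543 0.00673685 0.03098806]
```

View pics/w4.png

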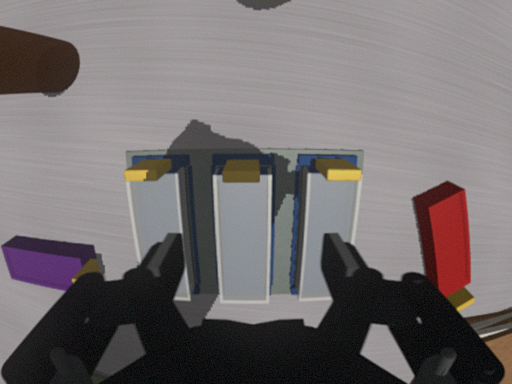

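All three tabs are home, at px (150,170), (241,170) and (338,170). Next I narrow the fingers, centre on the middle tier, check, then descend.

```bash
python3 -m creep '[[[-0.55,-0.02,-0.0085,0,0,0,0],[-0.55,-0.02,0,0,0,0,0],[-0.55,-0.018,0,0.02,0,0,0],[-0.55,0,0,0.02,0,0,0],[-0.55,0,0,0,0,0,0],[-0.55,0,0,0,0,0,0]]]' 70; python3 - <<'E'
from h import *
s,p,W=wrist()
print(s["position"],s["position"][:2]@EX,s["position"][:2]@EY)
z=np.load("top0.npz");Wt=z["W"]
m=(abs(Wt[...,2]-.04)<.008)&(abs(Wt[...,:2]@EY+.2795)<.032)&(abs(Wt[...,:2]@EX-.43)<.068)
e=Wt[m][:,:2]@EY; print("top cam",e.min(),e.max())
m=(abs(W[...,2]-.04)<.006)&(abs(W[...,:2]@EY+.2795)<.035)&(W[...,:2]@EX>.475)&(W[...,:2]@EX<.495)
e=W[m][:,:2]@EY; print("wrist",m.sum(),np.percentile(e,[0,2,98,100]))
E
```

```text
clock: 19.1
position: [0.4601, -0.2318, 0.1105]
tool_rot: [-3.141, 0.0, 0.107]
force: [0.8, 0.5, 1.0]
grip_width: 0.0659
finger_force: 0.0
[ 0.46009357 -0.23180075  0.11049702] 0.43326524937698013 -0.2787452248409473
top cam -0.3034395410088932 -0.25068816592297893
wrist 2007 [-0.30534156 -0.30378127 -0.25420395 -0.25310731]
```

```bash
python3 -m creep '[[[-0.55,-0.003,0,0.03,0,0,0],[-0.55,0,0,0.03,0,0,0],[-0.55,0,0,0.02,0,0,0],[-0.55,0,0,0.01,0,0,0],[-0.55,0,0,0.006,0,0,0],[-0.55,0,0,0,0,0,0]]]' 70
```

```text
clock: 19.75
position: [0.4566, -0.2323, 0.0145]
tool_rot: [3.141, -0.0, 0.107]
force: [0.4, -0.1, -0.3]
grip_width: 0.0657
finger_force: 0.0
```

```bash
python3 -m creep '[[[0.1,0,0,0,0,0,0],[0.1,0,0,0,0,0,0],[0.1,0,0,0,0,0,0],[0.1,0,0,0,0,0,0],[0.1,0,0,0,0,0,0]]]' 70
```

```text
clock: 20.25
position: [0.4568, -0.2323, 0.0155]
tool_rot: [3.141, -0.001, 0.107]
force: [-1.7, 2.1, 7.6]
grip_width: 0.0506
finger_force: 74.2
```

```bash
python3 -m creep '[[[0.1,0,0,-0.003,0,0,0],[0.1,0,0,-0.008,0,0,0],[0.1,0,0,-0.015,0,0,0],[0.1,0,0,-0.02,0,0,0],[0.1,0,0,-0.025,0,0,0],[0.1,0,0,-0.025,0,0,0],[0.1,0,0,-0.025,0,0,0],[0.1,0,0,-0.015,0,0,0],[0.1,0,0,-0.006,0,0,0],[0.1,0,0,0,0,0,0]]]' 70
```

```text
clock: 21.25
position: [0.4561, -0.2323, 0.157]
tool_rot: [3.141, -0.001, 0.106]
force: [-0.2, -0.3, -9.0]
grip_width: 0.0508
finger_force: 75.7
```

```bash
python3 - <<'E'
from h import *
s,p,W=wrist("w5"); print(s["position"],s["force"],s["grip_width"])
for b in blobs(yellow(p["image"]),20):
    P=W[b&(p["range_z"]>0)]
    if len(P)>5: print(b.sum(),np.median(P,0).round(4),np.median(P[:,:2]@EX),np.median(P[:,:2]@EY))
E
```

```text
[ 0.45613287 -0.23233904  0.15699037] [-0.24857325 -0.28825435 -8.95109027] 0.05075330826520457
2879 [ 0.5297 -0.2252  0.2094] 0.5031748440041637 -0.27957906692809753
489 [ 0.5234 -0.1458  0.0678] 0.5053673363088089 -0.19985240251214498
471 [ 0.5404 -0.3038  0.0678] 0.5055796295108718 -0.35883524252721327
774 [ 0.388 -0.061  0.049] 0.3795078878356133 -0.10132181491829163
277 [ 0.3998 -0.5114  0.0592] 0.34369031192651867 -0.5504402708939071
```

View pics/w5.png

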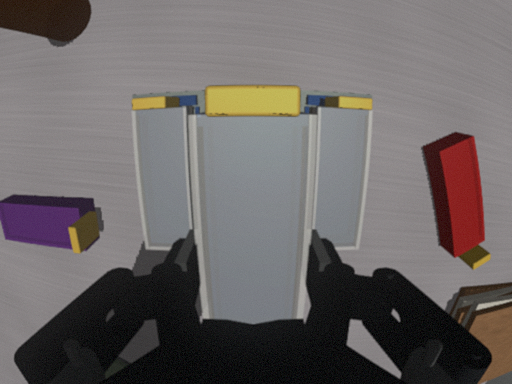

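The tier is held level and its drawer is shut (tab at px (252,100)). Moving it to the reject tray.

```bash
python3 -m creep '[[[0.1,0,-0.005,0,0,0,1.7],[0.1,0,-0.012,0,0,0,1.8],[0.1,0.003,-0.02,0,0,0,0],[0.1,0.003,-0.025,0,0,0,0],[0.1,0.003,-0.03,0,0,0,0],[0.1,0.003,-0.03,0,0,0,0],[0.1,0.003,-0.03,0,0,0,0],[0.1,0.003,-0.03,0,0,0,0],[0.1,0.003,-0.03,0,0,0,0],[0.1,0.003,-0.03,0,0,0,0]]]' 70
```

```text
clock: 22.3
position: [0.4678, 0.0117, 0.1553]
tool_rot: [3.141, 0.002, 0.045]
force: [0.3, -0.7, -7.7]
grip_width: 0.0505
finger_force: 75.5
```

```bash
python3 -m creep '[[[0.1,0.003,-0.03,0,0,0,0],[0.1,0.003,-0.03,0,0,0,0],[0.1,0.003,-0.03,0,0,0,0],[0.1,0.003,-0.03,0,0,0,0],[0.1,0.003,-0.03,0,0,0,0],[0.1,0.003,-0.025,0,0,0,0],[0.1,0,-0.02,0,0,0,0],[0.1,0,-0.015,0,0,0,0],[0.1,0,-0.008,0,0,0,0],[0.1,0,0,0,0,0,0]]]' 70
```

```text
clock: 23.3
position: [0.4763, 0.2296, 0.1558]
tool_rot: [3.141, 0.001, 0.046]
force: [-0.4, -0.3, -8.0]
grip_width: 0.0509
finger_force: 75.5
```

```bash
python3 - <<'E'
from h import *
s,p,W=wrist("w6"); print(s["position"],s["tool_rot"],s["force"],s["grip_width"])
im=p["image"]; h=cv2.cvtColor(im,cv2.COLOR_RGB2HSV); m=cv2.inRange(h,(3,150,80),(17,255,255))>0
R=W[m&(p["range_z"]>0)]; R=R[(R[:,2]>.02)&(R[:,2]<.036)]; print(len(R),R.min(0),R.max(0),cv2.minAreaRect((R[:,:2]*1000).astype(np.float32)))
for b in blobs(yellow(im),50):
    P=W[b&(p["range_z"]>0)]
    if len(P)>5: print(b.sum(),np.median(P,0).round(4))
E
```

```text
[0.47626281 0.22955573 0.15580398] [3.14133055e+00 8.31539407e-04 4.63224475e-02] [-0.4398412  -0.26682593 -8.01964344] 0.05089354565306135
1992 [0.40645169 0.16365587 0.02087426] [0.58750669 0.31706255 0.03412999] ((497.43670654296875, 240.0938720703125), (174.8787384033203, 148.1983642578125), 2.8658103942871094)
2843 [0.5502 0.2321 0.208 ]
243 [ 0.39   -0.0529  0.0613]
```

View pics/w6.png

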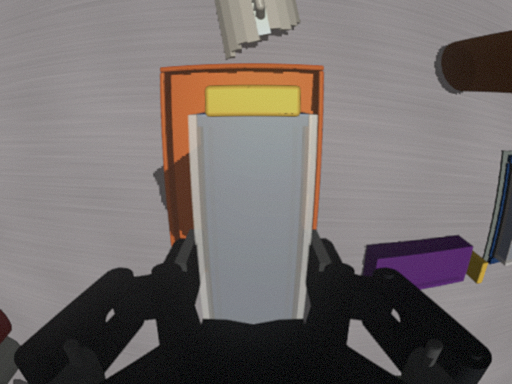

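The tier is above the tray; its edges show at columns 160–323, so I need 11 mm more in y before lowering.

```bash
python3 -m creep '[[[0.1,0,-0.011,0.005,0,0,0],[0.1,0,0,0.015,0,0,0],[0.1,0,0,0.025,0,0,0],[0.1,0,0,0.025,0,0,0],[0.1,0,0,0.025,0,0,0],[0.1,0,0,0.02,0,0,0],[0.1,0,0,0.01,0,0,0],[0.1,0,0,0.006,0,0,0],[0.1,0,0,0,0,0,0]]]' 70
```

```text
clock: 24.25
position: [0.4762, 0.24, 0.0251]
tool_rot: [3.141, 0.0, 0.045]
force: [-1.2, 0.2, -7.6]
grip_width: 0.0505
finger_force: 75.3
```

```bash
python3 -m creep '[[[0.1,0,0,0.003,0,0,0],[0.1,0,0,0.002,0,0,0],[0.1,0,0,0,0,0,0]]]' 70
```

```text
clock: 24.55
position: [0.4763, 0.2402, 0.0206]
tool_rot: [-3.141, -0.0, 0.045]
force: [-0.5, 0.1, -9.4]
grip_width: 0.0505
finger_force: 75.5
```

```bash
python3 -m creep '[[[0.1,0,0,0.002,0,0,0],[0.1,0,0,0.002,0,0,0],[0.1,0,0,0,0,0,0]]]' 70
```

```text
clock: 24.85
position: [0.4763, 0.2402, 0.0166]
tool_rot: [-3.141, -0.0, 0.045]
force: [-1.0, -1.2, 1.4]
grip_width: 0.0506
finger_force: 76.4
```

Down on the floor (the weight is off the wrist). Release, rise and check.

```bash
python3 -m creep '[[[-0.55,0,0,0,0,0,0],[-0.55,0,0,0,0,0,0],[-0.55,0,0,0,0,0,0],[-0.55,0,0,-0.02,0,0,0],[-0.55,0,0,-0.04,0,0,0],[-0.55,0,0,-0.05,0,0,0],[-0.55,0,0,-0.05,0,0,0],[-0.55,-0.03,0,-0.05,0,0,0],[-0.55,-0.03,0,0,0,0,0],[-0.55,0,0,0,0,0,0]]]'; python3 - <<'E'
from h import *
s,p,W=wrist(); a=grab_frame("top"); Wt=cloud(a)
for P0,im in((W,p["image"]),(Wt,a["image"])):
  for b in blobs(yellow(im),20):
    P=P0[b]; P=P[(P[:,2]>.03)&(P[:,2]<.1)]
    if len(P)>5: print(len(P),np.median(P,0).round(4),np.median(P[:,:2]@EX).round(4))
m=(W[...,0]>.3)&(W[...,0]<.56)&(W[...,1]>.18)&(W[...,1]<.3)&(W[...,2]>.036)&(W[...,2]<.048)
P=W[m]; print(len(P),np.median(P,0),P.min(0),P.max(0)); A=np.c_[P[:,:2],np.ones(len(P))]; print(np.linalg.lstsq(A,P[:,2],rcond=None)[0])
cv2.imwrite("pics/fin.png",np.hstack([cv2.resize(a["image"][90:300,110:430],(400,300)),cv2.resize(p["image"],(400,300))])[:,:,::-1])
E
```

```text
clock: 25.85
position: [0.4182, 0.2378, 0.2206]
tool_rot: [-3.14, -0.001, 0.047]
force: [0.4, 0.1, -0.4]
grip_width: 0.0662
finger_force: 0.0
322 [0.549  0.2426 0.0689] 0.5713
40 [ 0.5217 -0.1261  0.0396] 0.5056
319 [ 0.3863 -0.0521  0.0577] 0.3786
34 [0.55   0.2444 0.0677] 0.5718
30 [ 0.5399 -0.3063  0.0654] 0.5048
32 [ 0.5221 -0.1388  0.0653] 0.5044
29 [ 0.3976 -0.5118  0.0616] 0.3418
28 [ 0.3852 -0.056   0.0642] 0.3774
6105 [0.47691266 0.23934978 0.04305747] [0.40483951 0.21035056 0.04007651] [0.54666433 0.26809907 0.04791918]
[ 0.00119779 -0.00052577  0.04262316]
```

View pics/fin.png

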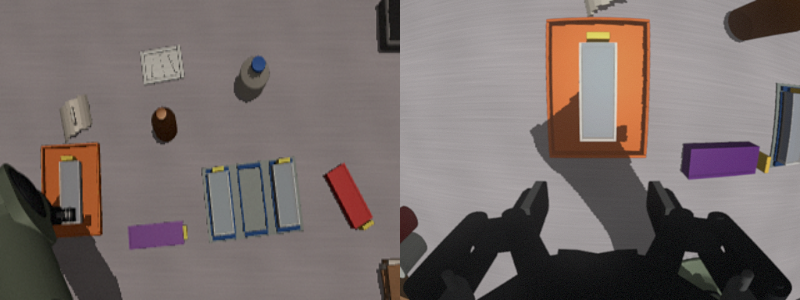

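The tier lies flat in the tray at right-pane px (598,90) with its drawer shut. The two good tiers are seated at left-pane px (220,203) and (286,196), and the bystanders look undisturbed.

```bash
python3 -c "
from workcell import *
print(job_done())"
```

```text
the job is handed in; nothing more can be done
None
```

The middle tier was the one that binds: it stopped at 30 mm against 70 mm for the other two. After all three were pushed home it was laid flat and shut in the reject tray, and the good tiers stay in the rack; one pull on the right drawer peaked at 14.6 N at its stop, above the 10 N tipping guide, with no visible effect.

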